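# Lay out the ring and presser for a patty

## Robot

A 6-joint arm with a two-finger parallel gripper is mounted at the origin on the work surface. World frame = base frame: x ahead of the robot, y to its left, z up, the work surface at z = 0. Lengths are in m, angles in rad, forces in N, time in s.
With the tool pointing down it reaches from about 0.275 to 0.825 m from the base axis. Payload 4.9 kg.
Tool frame: the origin (TCP) lies midway between the tips of the shut fingers; the grasp point (between the pads) lies 19 mm behind it (grip_point_offset is the distance from the TCP to the grasp point, in m); z points along the fingers, y is the line along which they close (so a half turn about z gives the same grasp; the last joint's range is limited). The gripper opens to 85 mm and grips with 20 to 120 N. Pads are 22 mm wide; open, the fingers measure 114 mm over their backs; the gripper's body (76 mm by 85 mm) begins 54 mm behind the grasp point. The pads swing forward as they close: fully open they stand 13 mm farther back than shut.
Start: joints at [-1.281, 0.326, -0.193, 1.052, 0, 1.437], TCP at [0.226, -0.501, 0.231] pointing down, gripper open.
Joint ranges: [-2.65, 2.65], [-0.97, 1.79], [-1.3, 1.35], [-1.93, 2.1], [-1.47, 1.37], [-3.14, 3.14]. Speed limits (rad/s): [2.57, 2.57, 3.14, 3.14, 3.14, 3.14].

## Interface

Orientations are given as a rotation vector (axis times angle).
In Python, from cell import * gives the robot as it stands. Calls block until the motion is done:
- movep(position, orientation): joint-space move of the TCP to a pose.
- move_l(position, velocity=0.15, rot=None, until_force=None): straight line of the TCP; rot=None keeps the orientation; velocity is the mean speed in m/s. With until_force (N) it stops when the force on the tool has changed by that much, and returns True; else False.
- set_joints(angles): joint-space move.
- let_go() and grab(newtons=None): open the fingers fully, or close them until they stop; newtons is the grip in N (None keeps the last).
- sleep(seconds).
- ik(position, orientation): joint angles nearest the present ones, or None.
- get_state(): the state.
- grab_frame(name): name is "side" or "top" or "wrist"; returns a dict with "img" (480x640x3 uint8, red, green, blue), "fx", "fy", "cx", "cy" (pixels), "k1" (the pictures are not rectified: a ray, as slopes to the right and down, at radius r is drawn at 1 + k1 r^2 times it, then the intrinsics apply), "cam_to_world" (4x4, takes a point from camera to world coordinates); the wrist camera has in their place "T_tool_cam" (4x4, takes a point from camera to tool coordinates, whose origin is the TCP and whose axes are the flange's). Camera axes: x right, y down, z forward; pixel columns grow to the right and rows downward; lengths in m; the calibration is good to about 2 mm. A picture is of the moment at which its call begins: read the wrist's pose just before it. There is no depth.
A pose or a line that the arm cannot do raises MotionError and nothing moves.
- sign_off(): hands the job in; it is judged then, once.
Trained networks look in the newest picture that a camera, given by its name, has taken for a name from the list of things; names that differ only in an ending like _2 or _b are one class to them, and where a whole thing is asked for, a point or a joint stands for the part that bears it (a point fixed in the world has none). Each returns a list of dicts, best first, with "score" (0 to 1); they miss things now and then, are a little off and sometimes report something else, mostly with a low value. They report only what shows in the picture. A call takes as long as a camera call. They do not tell look-alikes from the thing itself.
- spot_in(camera, name): "centre" ([column, row] in pixels, amid what is visible of it).
- silhouettes(camera, name): "mask" (480x640 bool, what is visible of it) and "centre" ([column, row] in pixels, amid what is visible of it).
- tip_of(camera, name): "centre" ([column, row] in pixels: a listed point, or the origin of a listed thing).
The state is a dict: "clock": time; "q": joint angles; "joint_velocities": joint speeds; "tau": joint torques, N m; "position": TCP position; "eef_rot": TCP orientation; "contact_force": force on the tool from outside, world axes, zero at the start; "wrist_torque": the same for the moment, N m; "finger_gap": opening from 0.0 (shut) to 1.0 (fully open); "grasp_force": force on a finger pad.
Only numpy, scipy, OpenCV 4.12 (cv2) and the standard library are available. Lean on these libraries where they do the work, as an engineer would, in place of code of your own. Each camera call takes 0.05 s, during which the arm holds its last target. There are 200 camera calls.

## Task

From the grey four-compartment box, take the larger of the two metal rings and set it flat on the paper in the middle of the baking tray. Take the presser (the metal disc with an upright handle) from the box too, and leave it standing upright on the tray, inside that ring.

Things in the scene. Friction and masses are not known exactly. Their poses are not given: they have to be found in the camera images.
- caddy: Fixed grey box, 270 x 270 mm, 35 high, open on top; walls, floor and a cross of dividers 4 mm thick make four 129 mm square compartments, centred (+-66.5, +-66.5) mm from its origin (centre of underside, on the bench; x, y along its sides). One thing in each, in any order: ring, presser, and two not needed: a ring 42 mm across, 40 high, and an upturned pudding mould 58 across, 50 high.
- ring_center (a point): The larger bare-metal food ring, a plain open tube standing on end: 62 mm outside diameter, 58 mm inside, 40 mm high. About 80 g, rigid: it may be gripped across its outside. The point is its centre, on its axis half-way up (20 mm above its lower edge); z along its axis.
- presser_center (a point): The presser, bare metal, 90 mm high, about 200 g, upright: a flat disc 36 mm across and 14 mm thick at the bottom, a 12 mm stem, and a round upright handle 26 mm across from 60 to 86 mm above its foot. The point is on its axis, half-way up (45 mm above its foot); z along its axis, up to the handle.
- tray_mid (a point): The middle of the floor of the fixed aluminium baking tray, whose floor is covered by brown baking paper (4 mm above the bench). Tray 200 mm (its x) by 240 mm (its y), rim 18 mm above the bench, walls 4 mm. The point is on the upper face of the floor; z up.
There are look-alikes about, which are no part of the job. What is shaped like the part that bears ring_center but red is not meant.

How it is judged:
At the end, for the whole second after the job is handed in: The larger ring stands flat on the tray floor (within 5 mm in height, 7 degrees) with its centre within 20 mm of the tray's middle; the presser stands upright (within 8 degrees), disc down, on the tray floor inside that ring, the two axes within 15 mm; both are released and stay so (horizontal distance between ring_center and tray_mid below 0.02 m and z of ring_center in the frame of tray_mid between 0.015 and 0.025 m and angle between the z axis of ring_center and the z axis of tray_mid, either way round below 0.12 rad and horizontal distance between presser_center and ring_center below 0.015 m and z of presser_center in the frame of tray_mid between 0.039 and 0.051 m and angle between presser_center's own z axis and vertical below 0.14 rad); the robot touches nothing.
It also fails if it takes over 58 s, if anything falls off the work surface, if the arm or the gripper's body presses on something with over 40 N, if the wrist force passes 120 N, or if a joint passes its speed limit or range.

## Working session

There is one attempt and no reset: what is moved stays moved. The work goes in short steps, each a Python script; the robot and the scene stay as the last script left them, time stands still between calls to the robot, and variables do not carry over. Pictures are saved under pics/ and viewed, at most 10 in all, crops included, and the job is handed in when it is done.

```bash
mkdir -p pics; ls
cat > h.py <<'E'
from cell import *
import numpy as np, cv2
from scipy.spatial.transform import Rotation as R
def cam(f, st=None):
    if "cam_to_world" in f: return np.array(f["cam_to_world"])
    T=np.eye(4); T[:3,:3]=R.from_rotvec(st["eef_rot"]).as_matrix(); T[:3,3]=st["position"]
    return T@np.array(f["T_tool_cam"])
def ray(f,T,uv):
    K=np.array([[f["fx"],0,f["cx"]],[0,f["fy"],f["cy"]],[0,0,1.]])
    p=cv2.undistortPoints(np.array([[uv]],float),K,np.array([f["k1"],0,0,0.]))[0,0]
    d=T[:3,:3]@np.array([p[0],p[1],1]); return T[:3,3],d/np.linalg.norm(d)
def atz(o,d,z): return o+d*(z-o[2])/d[2]
def meet(rs):
    A=sum(np.eye(3)-np.outer(d,d) for o,d in rs); b=sum((np.eye(3)-np.outer(d,d))@o for o,d in rs)
    p=np.linalg.solve(A,b); return p, max(np.linalg.norm((np.eye(3)-np.outer(d,d))@(p-o)) for o,d in rs)
def save(f,n): cv2.imwrite(n,cv2.cvtColor(f["img"],cv2.COLOR_RGB2BGR))
E
python3 - <<'E'
from h import *
np.set_printoptions(precision=4,suppress=True)
for c in ("top","side"):
    f=grab_frame(c); save(f,f"pics/{c}1.png"); T=cam(f)
    print(c,T[:3,3],T[:3,2],f["fx"],f["k1"])
    for n,z in (("ring_center",.024),("presser_center",.049),("tray_mid",.004),("caddy",0)):
        for r in tip_of(c,n): print(n,np.round(r["centre"],1),round(r["score"],2),atz(*ray(f,T,r["centre"]),z))
print(get_state()["clock"],get_state()["eef_rot"])
E
```

```text
pics
top [0.4013 0.1023 1.2681] [ 0.1543  0.0005 -0.988 ] 616.0022214852496 -0.13542979435660285
ring_center [236.7 231.9] 0.72 [0.5996 0.2896 0.024 ]
ring_center [260.  159.9] 0.59 [0.7507 0.2407 0.024 ]
presser_center [299.7 232.3] 0.71 [0.5916 0.159  0.049 ]
presser_center [468.7 262.3] 0.2 [ 0.5224 -0.1775  0.049 ]
tray_mid [467.5 262.7] 0.73 [ 0.5261 -0.1853  0.004 ]
caddy [265.3 266.1] 0.6 [0.5303 0.2339 0.    ]
side [0.3605 0.7302 0.8079] [ 0.2456 -0.6397 -0.7284] 550.0892830042391 -0.007065891447630438
ring_center [268.9 341. ] 0.82 [0.6059 0.289  0.024 ]
ring_center [195.8 427.5] 0.7 [0.6464 0.4639 0.024 ]
ring_center [209.3 296.3] 0.57 [0.7425 0.242  0.024 ]
ring_center [319.6 335.5] 0.48 [0.531 0.249 0.024]
presser_center [306.  278.9] 0.91 [0.5888 0.1627 0.049 ]
tray_mid [390.5 183.7] 0.79 [ 0.5256 -0.1877  0.004 ]
caddy [319.9 335.6] 0.66 [0.5356 0.2343 0.    ]
0.5 [-3.0712 -0.6606  0.    ]
```

View pics/top1.png

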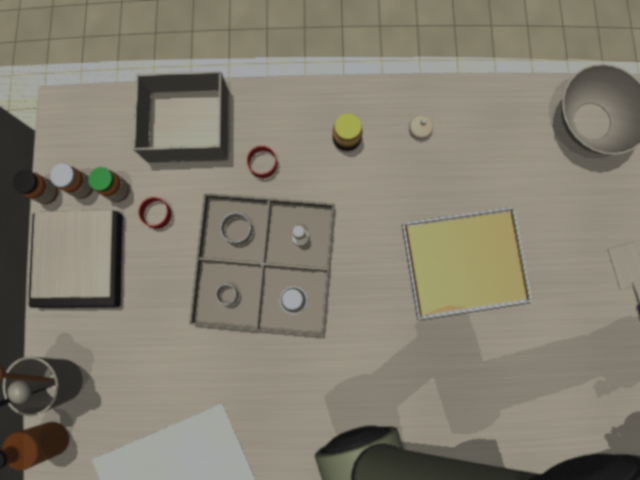

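View pics/side1.png

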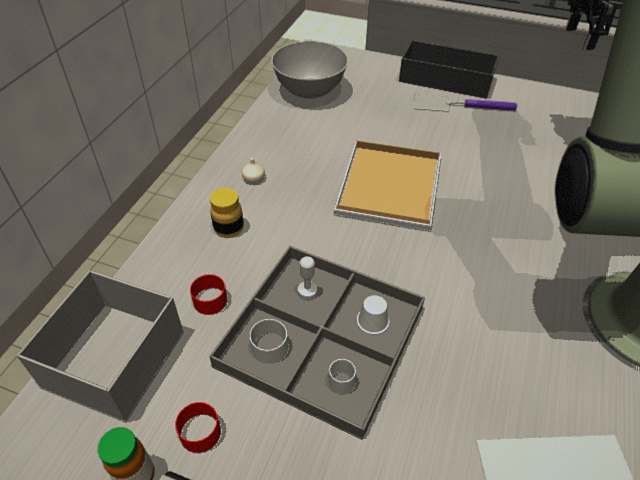

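The larger ring is at about (237,231) in the top view and (268,341) in the side view. The presser is at (300,235) top and (306,279) side. The tray middle is at (467,263), and the rings outside the box are red, so I ignore them. Next come closer wrist looks from two places.

```bash
cat >> h.py <<'E'
def down(phi):  # tool y along world angle phi (deg), pointing down
    a=np.radians((phi+90)/2); return np.pi*np.array([np.cos(a),np.sin(a),0])
def look(targets,phi,z,ctr,offs,png=None):
    """two wrist views with the camera over ctr+-offs; returns all detections' rays"""
    out={n:[] for n in targets}
    for i,o in enumerate(offs):
        rv=down(phi); f=grab_frame("wrist") if i==0 else f
        t=R.from_rotvec(rv).as_matrix()@np.array(f["T_tool_cam"])[:3,3]
        movep([ctr[0]+o[0]-t[0],ctr[1]+o[1]-t[1],z],rv); sleep(.2)
        st=get_state(); f=grab_frame("wrist"); T=cam(f,st)
        if png: save(f,f"{png}_{i}.png")
        for n in targets:
            out[n].append([(r["score"],np.round(r["centre"]),ray(f,T,r["centre"])) for r in tip_of("wrist",n)])
    return out
E
python3 - <<'E'
from h import *
np.set_printoptions(precision=4,suppress=True)
print(np.array(grab_frame("wrist")["T_tool_cam"]))
out=look({"ring_center":.024,"presser_center":.049,"caddy":0},-49,.28,(.595,.226),[(-.06,0),(.06,0)],"pics/w1")
for n,v in out.items():
    for i,l in enumerate(v):
        for s,c,r in l: print(n,i,round(s,2),c,atz(*r,{"ring_center":.024,"presser_center":.049,"caddy":0}[n]))
    for a in v[0]:
        for b in v[1]: print(n,"meet",a[1],b[1],*meet([a[2],b[2]]))
s=get_state(); print(s["clock"],s["q"],s["position"])
E
```

```text
[[ 0.0004 -0.9582 -0.286   0.0726]
 [ 1.      0.0005 -0.0005  0.0001]
 [ 0.0006 -0.286   0.9582 -0.1427]
 [ 0.      0.      0.      1.    ]]
presser_center 0 0.81 [400. 135.] [0.5879 0.1604 0.049 ]
presser_center 1 0.81 [325. 221.] [0.5868 0.1599 0.049 ]
presser_center meet [400. 135.] [325. 221.] [0.5874 0.1607 0.0525] 0.00021425293121076535
caddy 0 0.69 [313. 127.] [0.5352 0.2349 0.    ]
caddy 1 0.6 [246. 204.] [0.5304 0.2393 0.    ]
caddy meet [313. 127.] [246. 204.] [0.5353 0.2367 0.0169] 0.0021181385220310545
4.525 [0.1716 0.4467 0.1138 1.2372 0.     2.5972] [0.5998 0.1786 0.2806]
```

View pics/w1_1.png

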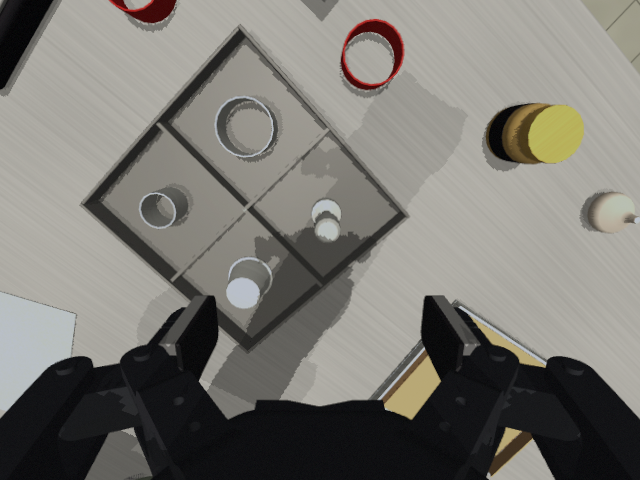

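The wrist view shows the large ring at (245,127), unseen by the network in this frame, and the presser at (325,220), both near the middle of their compartments. The caddy's sides run along the image diagonals, so this yaw has good finger clearance. I'll look at the ring more closely.

Run:
```python
from h import *
np.set_printoptions(precision=4,suppress=True)
out=look(["ring_center"],-49,.24,(.58,.25),[(0,0),(.05,-.05)],"pics/w2")
v=out["ring_center"]
for i,l in enumerate(v):
    for s,c,r in l: print(i,round(s,2),c,atz(*r,.024))
for a in v[0]:
    for b in v[1]: print("meet",a[1],b[1],*meet([a[2],b[2]]))
s=get_state(); print(s["clock"],s["position"])
for m in silhouettes("wrist","ring_center"): print(m["score"],m["centre"],m["mask"].sum())
```

```text
6.0 [0.5747 0.1531 0.2402]
0.7 [365.7, 33.1] 1163
0.69 [210.3, 82.6] 1902
```

Run:
```python
from h import *
np.set_printoptions(precision=4,suppress=True)
rv=down(-49); rs=[]
for p in ((.57,.27),(.65,.30)):
    movep([*p,.24],rv); sleep(.2); st=get_state(); f=grab_frame("wrist"); T=cam(f,st); save(f,f"pics/w3_{len(rs)}.png")
    l=[]
    for n,g in (("tip",tip_of),("spot",spot_in),("sil",silhouettes)):
        for m in g("wrist","ring_center"):
            r=ray(f,T,m["centre"]); x=atz(*r,.024)
            e=""
            if n=="sil":
                pts=np.argwhere(m["mask"])[:,::-1].astype(np.float32); mc=cv2.minEnclosingCircle(pts)
                e=(mc,f["img"][m["mask"]].mean(0))
            print(n,round(m["score"],2),np.round(m["centre"],1),x,e)
            if np.hypot(x[0]-.6,x[1]-.29)<.03: l.append((n,r))
    rs.append(l)
for n,a in rs[0]:
    for k,b in rs[1]:
        if n==k: print("meet",n,*meet([a,b]))
print(get_state()["clock"])
```

```text
spot 0.93 [333.1 188.1] [0.5925 0.2695 0.024 ] 
spot 0.9 [227.4  32.7] [0.6368 0.4393 0.024 ] 
spot 0.55 [482.6  85.4] [0.7615 0.2268 0.024 ] 
sil 0.85 [478.1  85.8] [0.7583 0.2298 0.024 ] (((465.8726501464844, 88.93946838378906), 41.26471710205078), array([93.1333, 26.5787, 25.1681]))
sil 0.83 [227.2  31.9] [0.6372 0.4398 0.024 ] (((211.53334045410156, 14.848148345947266), 41.29519271850586), array([91.3419, 25.3024, 23.8755]))
sil 0.68 [330.3 191.6] [0.5879 0.2692 0.024 ] (((328.5365295410156, 166.0931854248047), 32.554996490478516), array([126.4744, 128.2617, 125.6098]))
spot 0.6 [445.2 175.7] [0.7566 0.222  0.024 ] 
spot 0.59 [173.4  94. ] [0.6386 0.4778 0.024 ] 
spot 0.57 [296.9 260.7] [0.5857 0.2771 0.024 ] 
sil 0.88 [293.8 260.5] [0.5836 0.2798 0.024 ] (((299.9545593261719, 241.22727966308594), 32.469093322753906), array([96.5692, 96.9877, 93.152 ]))
sil 0.68 [172.8  98.8] [0.6346 0.4757 0.024 ] (((191.0731658935547, 98.04878234863281), 39.91230010986328), array([94.2913, 28.0665, 26.4413]))
sil 0.59 [444.5 175.8] [0.7561 0.2225 0.024 ] (((430.15216064453125, 172.0), 35.07673263549805), array([94.3801, 22.9321, 21.5618]))
meet spot [0.5931 0.2764 0.0436] 0.004546062842913102
meet sil [0.5875 0.2758 0.0322] 0.005606338758092391
7.825
```

View pics/w3_0.png

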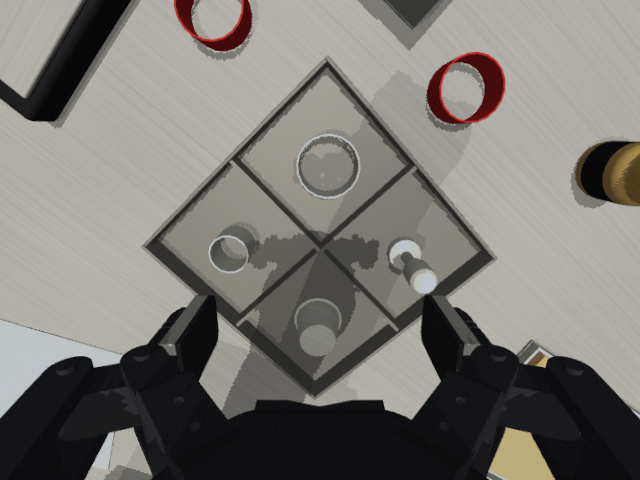

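The ring is at (328,166). The mask's "centre" is biased because only the thin wall shows, but its enclosing circle follows the top rim. I'll triangulate from the circle centres, then grasp.

Run:
```python
from h import *
np.set_printoptions(precision=4,suppress=True)
f=grab_frame("wrist"); rv=down(-49); rs=[]
for p,uv in (((.57,.27,.24),(328.5,166.1)),((.65,.30,.24),(300,241.2))):
    T=cam(f,{"eef_rot":rv,"position":p}); rs.append(ray(f,T,uv)); print(atz(*rs[-1],.044))
print(meet(rs), get_state()["position"])
```

```text
[0.607  0.2906 0.044 ]
[0.6115 0.2926 0.044 ]
(array([0.6058, 0.2891, 0.0231]), np.float64(0.00016098519724682707)) [0.6497 0.3    0.2406]
```

Run:
```python
from h import *
rv=down(-49); x,y=.607,.290
movep([x,y,.12],rv)
print(move_l([x,y,.007],velocity=.1,until_force=8))
s=get_state(); print(s["position"])
grab(40); s=get_state(); print(s["finger_gap"],s["grasp_force"],s["contact_force"])
move_l([x,y,.16],velocity=.15); sleep(.2)
s=get_state(); print(s["finger_gap"],s["grasp_force"],s["contact_force"],s["clock"])
f=grab_frame("wrist"); save(f,"pics/w4.png")
```

```text
False
[0.60768261 0.29023281 0.00785953]
0.706491066819542 43.747708294540644 [-0.3124655  -1.33544716  5.82430032]
0.7100704053659342 43.45576023682952 [ 0.00458352 -0.70870355 -1.03755755] 11.4583
```

View pics/w4.png

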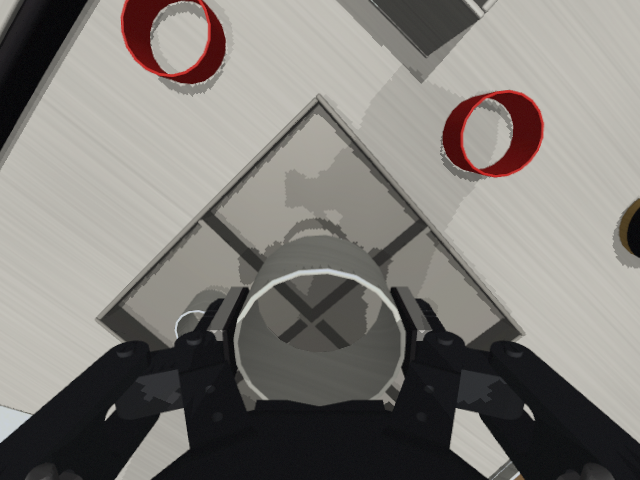

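The large ring (rim centred near (320,340)) is held squarely between the pads. The tray middle agrees within 2.5 mm between the top and side views, so I'll place it.

Run:
```python
from h import *
np.set_printoptions(precision=4,suppress=True)
rv=down(-49); x,y=.526,-.1865
movep([x,y,.12],rv); move_l([x,y,.025],velocity=.15); sleep(.2)
print(move_l([x,y,.004],velocity=.03,until_force=5)); print(get_state()["position"])
let_go(); move_l([x,y,.16],velocity=.2)
movep([.52,-.12,.24],rv)
rs={}
for c in ("top","side"):
    f=grab_frame(c); T=cam(f); save(f,f"pics/{c}2.png")
    for n,z in (("ring_center",.024),("presser_center",.049),("tray_mid",.004)):
        for r in tip_of(c,n):
            q=ray(f,T,r["centre"]); print(c,n,np.round(r["centre"]),round(r["score"],2),atz(*q,z))
    for m in silhouettes(c,"ring_center"):
        mc=cv2.minEnclosingCircle(np.argwhere(m["mask"])[:,::-1].astype(np.float32)); print("sil",mc,atz(*ray(f,T,mc[0]),.024))
print(get_state()["clock"])
```

```text
True
[ 0.5258 -0.1864  0.0081]
top ring_center [157. 213.] 0.72 [0.6442 0.4565 0.024 ]
top ring_center [471. 266.] 0.63 [ 0.5169 -0.1882  0.024 ]
top ring_center [262. 163.] 0.62 [0.7433 0.2376 0.024 ]
top presser_center [299. 236.] 0.63 [0.5848 0.16   0.049 ]
top presser_center [264. 267.] 0.44 [0.5237 0.231  0.049 ]
sil ((261.5657958984375, 161.63157653808594), 17.247007369995117) [0.7469 0.2374 0.024 ]
sil ((155.0, 212.5), 17.270015716552734) [0.6448 0.461  0.024 ]
sil ((471.0, 272.0), 12.369417190551758) [ 0.5049 -0.1869  0.024 ]
side ring_center [198. 431.] 0.95 [0.641  0.4678 0.024 ]
side ring_center [388. 176.] 0.74 [ 0.5329 -0.1877  0.024 ]
side ring_center [211. 293.] 0.58 [0.743  0.2351 0.024 ]
side presser_center [307. 276.] 0.81 [0.5895 0.1555 0.049 ]
side tray_mid [389. 182.] 0.56 [ 0.5308 -0.1918  0.004 ]
sil ((392.6538391113281, 176.11538696289062), 17.501155853271484) [ 0.5237 -0.1908  0.024 ]
sil ((208.87449645996094, 293.4800720214844), 20.720382690429688) [0.7462 0.2367 0.024 ]
sil ((198.5, 427.0), 25.401870727539062) [0.6431 0.4618 0.024 ]
17.1083
```

Run:
```python
from h import *
np.set_printoptions(precision=4,suppress=True)
rv=down(-49); rs=[]
for p in ((.489,-.2065),(.569,-.1765)):
    movep([*p,.24],rv); sleep(.2); st=get_state(); f=grab_frame("wrist"); T=cam(f,st); save(f,f"pics/w5_{len(rs)}.png")
    c=[cv2.minEnclosingCircle(np.argwhere(m["mask"])[:,::-1].astype(np.float32)) for m in silhouettes("wrist","ring_center")]
    print(c,[ (atz(*ray(f,T,k[0]),.024),atz(*ray(f,T,k[0]),.044)) for k in c])
    rs+= [ray(f,T,k[0]) for k in c][:1]
if len(rs)==2: print(meet(rs))
x,y=.587,.160
movep([x,y,.17],rv); print(move_l([x,y,.055],velocity=.1,until_force=8))
grab(50); s=get_state(); print(s["position"],s["finger_gap"],s["grasp_force"],s["contact_force"])
move_l([x,y,.20],velocity=.15); sleep(.3)
s=get_state(); print(s["finger_gap"],s["grasp_force"],s["contact_force"],s["wrist_torque"],s["clock"])
a=f["img"]; b=grab_frame("wrist"); g=grab_frame("side")["img"][60:300,200:520]
im=np.hstack([cv2.resize(k,(400,300)) for k in (a,b["img"])]); im=np.vstack([im,np.hstack([cv2.resize(g,(400,300)),np.zeros((300,400,3),np.uint8)])])
save({"img":im},"pics/m6.png")
```

```text
[((328.9571533203125, 167.89285278320312), 32.87061309814453)] [(array([ 0.5241, -0.1881,  0.024 ]), array([ 0.5252, -0.1864,  0.044 ]))]
[((300.4671325683594, 241.7958526611328), 32.67607879638672)] [(array([ 0.5238, -0.1881,  0.024 ]), array([ 0.5293, -0.1848,  0.044 ]))]
(array([ 0.5241, -0.188 ,  0.0252]), np.float64(4.548420572936251e-05))
False
[0.5873 0.1599 0.0552] 0.2873661925639311 48.988066443924936 [0.5839 0.1068 1.1896]
0.29018235518833196 49.06690608942881 [ 0.0845  0.2097 -2.9501] [-0.003  -0.0326  0.0283] 23.2
```

View pics/m6.png

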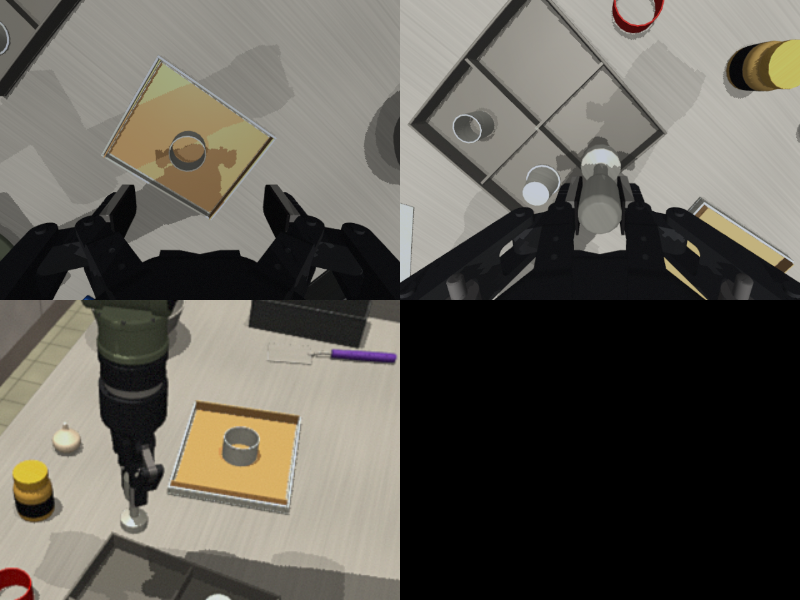

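The ring stands upright near the tray's middle, and the presser hangs upright between the pads. Next I insert it.

Run:
```python
from h import *
np.set_printoptions(precision=4,suppress=True)
rv=down(-49); x,y=.525,-.1872
movep([x,y,.17],rv); move_l([x,y,.105],velocity=.15); sleep(.2)
print(move_l([x,y,.066],velocity=.05,until_force=5)); print(get_state()["position"])
hit=move_l([x,y,.051],velocity=.02,until_force=4); s=get_state(); print(hit,s["position"],s["contact_force"],s["clock"])
if s["position"][2]<.062:
    let_go(); move_l([x,y,.18],velocity=.2); movep([.45,-.26,.28],rv); sleep(.2)
a=grab_frame("side")["img"][120:270,300:500]; b=grab_frame("wrist")["img"]
f=grab_frame("side"); T=cam(f)
for n,z in (("ring_center",.024),("presser_center",.049)): print([(n,atz(*ray(f,T,r["centre"]),z)) for r in tip_of("side",n)])
save({"img":np.hstack([cv2.resize(k,(400,300)) for k in (a,b)])},"pics/m7.png"); print(get_state()["clock"])
```

```text
False
[ 0.5252 -0.1873  0.0662]
True [ 0.5251 -0.1873  0.0552] [-0.3248  0.0007  5.2941] 26.9167
[('ring_center', array([0.6443, 0.4658, 0.024 ])), ('ring_center', array([0.7442, 0.2433, 0.024 ])), ('ring_center', array([ 0.527, -0.186,  0.024]))]
[('presser_center', array([ 0.5249, -0.1954,  0.049 ]))]
29.3917
```

View pics/m7.png

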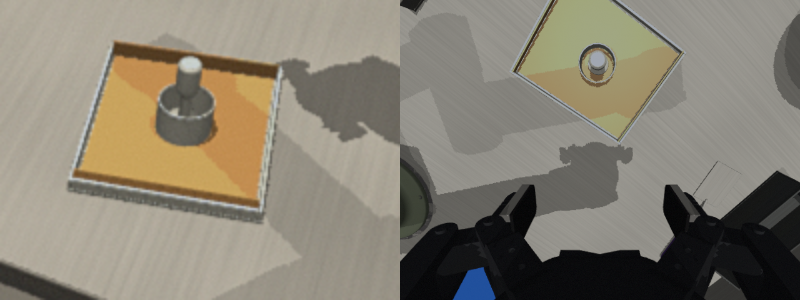

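Both pictures show the presser standing upright inside the flat ring in the middle of the tray, at (188,100) in the left picture and (597,65) in the right. The arm is clear of everything.

```bash
python3 -c "
from cell import *
print(sign_off())"
```

```text
the job is handed in; nothing more can be done
None
```

I handed the job in at about 29 s: the larger ring stands flat in the middle of the tray with the presser upright inside it, and the arm is clear; `sign_off()` returned no verdict.

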